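Start the tube mixer under its push-latch cover

ROBOT

A 7-joint arm with a two-finger parallel gripper is mounted at the origin on the work surface. World frame = base frame: x ahead of the robot, y to its left, z up, the work surface at z = 0. Lengths are in m, angles in rad, forces in N, time in s.
With the tool pointing down it reaches from about 0.4 to 0.875 m from the base axis. Payload 19.3 kg.
Tool frame: the origin (TCP) lies on the centre line of the jaws, within the pads' length; the fingertips stand 8 mm ahead of it and the grasp point (between the pads) lies 11 mm behind it (bot.tip_extent is the distance from the TCP to the fingertips, in m); x points along the fingers, y is the direction in which the jaws open and shut, and the axes are right-handed (so a half turn about x gives the same grasp; the last joint's range is limited). The gripper opens to 85 mm and grips with 20 to 120 N. Pads are 22 mm wide; open, the fingers measure 114 mm over their backs; the gripper's body (76 mm by 85 mm) begins 54 mm behind the grasp point. The pads swing forward as they close: fully open they stand 13 mm farther back than shut.
Start: joints at [-1.173, 0.521, -0.036, 1.599, 0.021, 1.021, -0.113], TCP at [0.282, 0.558, 0.207] pointing down, gripper open.
Joint ranges: [-2.91, 2.91], [-0.3, 2.13], [-1.5, 1.42], [0.17, 2.43], [-1.26, 4.41], [0.16, 1.93], [-2.52, 2.52]. Speed limits (rad/s): [1.89, 1.89, 2.39, 2.39, 3.01, 3.01, 3.01].

INTERFACE

Orientations are given as [roll, pitch, yaw] about the fixed x, y, z axes, in that order (R = Rz(yaw) Ry(pitch) Rx(roll)).
In Python, from workcell import sensors, imaging, order, bot gives the robot as it stands.
- The arm moves only by the tool arm_command, never from a script. Its argument "commands" is a list of rows, each an object of numbers: "dx", "dy", "dz": the shift along the tool's x, y, z in cm; "twist": the turn about the tool's x in rad. A call has 1 to 12 rows; each row is the pose to reach, as a shift and turn from the pose measured when the call began, along the tool's axes at that moment; what a row does not reach only later rows make up. A row lasts 1/12 s, in which the tool goes at most 41.7 mm and 7.16 degrees, less where a joint would pass 70% of its speed; a pose out of reach is approached as far as the arm can. A call with a gripper value outside its range is refused whole. "grip" is the closure, from -1 (fully open) to 1 (shut), set as the call begins (left out, the last holds). The fingers move at their own pace and stop on an object; "squeeze" is the grip in N (left out, the last holds). Time passes only in rows, so rows that repeat a pose let the fingers close. It gives the time, the measured TCP pose, the force and the opening at its end, in the units of the state.
- sensors.observe(): the state, without advancing time (a new reading comes with each control period).
- imaging.grab_frame(name): name is "scene" or "side" or "wrist"; returns the picture (420x560x3 uint8, red, green, blue); there is no depth.
- imaging.camera_info(name): a dict with "fx", "fy", "cx", "cy" (pixels), "dist_coeffs" ([k1, k2, p1, p2, k3] as OpenCV has them; the pictures are not rectified), "origin" and "attitude" of the camera in the world. Camera axes: x right, y down, z forward; pixel columns grow to the right and rows downward; lengths in m; the calibration is good to about 2 mm. A picture is of the moment at which its call begins: read the wrist's pose just before it. camera_info takes no time and is no camera call; for the wrist camera it gives the pose at the moment of the call.
- order.job_done(): hands the job in, once; it reports no verdict.
The state is a dict: "clock": time; "qpos": joint angles; "qd": joint speeds; "joint_efforts": joint torques, N m; "position": TCP position; "tool_rot": TCP orientation; "force": force on the tool from outside, world axes, zero at the start; "moment": the same for the moment, N m; "grip_width": finger opening in m.
Only numpy, scipy, OpenCV 4.12 (cv2) and the standard library are available. Lean on these libraries where they do the work, as an engineer would, in place of code of your own. Each camera call takes 0.05 s, during which the arm holds its last target.

TASK

Start the blue tube mixer: press its white push-latch cover so that it pops open, press the round start key beneath fully down and let it come back up, then push the cover down again until it latches and stays shut. Only press with the fingers; leave the mug, flask, vial and tube rack standing where they are.

Things in the scene. Friction and masses are not known exactly. Their poses are not given: they have to be found in the camera images.
- mixer: Blue bench-top tube mixer, fixed, housing 220 (its x) x 260 (its y) x 75 mm high. Origin: centre of its underside, on the table; z up, x away from the operator, y to the operator's left. The white cover is on its right half (y negative); on the left a fixed round dark foam tube head, 92 mm across, top 111 mm above the table, centre at x 15, y 72 mm.
- cover (a joint): Cover angle, rad: 0 shut and latched, 1.1 fully open (stop), negative = pressed below shut (stop at -0.095). A damped spring drives it open. Push-push latch: pressed below -0.085 (best to the stop) and released, it pops open in about 2 s if it was shut, latches at about 0 if it came from open; released sooner, it goes back. 3 to 6 N at the pad does it; the latch may kick briefly (20 N).
- cover_hinge (a point): Middle of the cover's hinge line, fixed at the mixer's x -10, y -20 mm, 83 mm above the table; the mixer's axes. The line runs along its x. Shut, the cover lies on its -y side; it swings up towards +y. Fully open, its outer top face leans: it runs from 25 mm on the +y side, 13 mm up, to 11 mm on the -y side, 84 mm up. Push that face over in an arc; straight down on the open cover jams.
- cover_pad (a point): Middle of the grey press pad on the cover's top face, 66 mm from the hinge line and 28 mm above it when shut (6.3 mm lower at the stop); moves with the cover, axes as the mixer's when shut. The cover is a white hood, open below: 100 mm along the hinge, 80 mm from hinge line to free edge, 28 mm high, walls 3 mm, with a front wall at the free edge.
- key_top (a point): Centre of the top of the round upright start key (20 mm across, in a 36 mm round housing 12 mm high) under the cover, 55 mm to the -y side of the hinge line, at the middle of its length; 101 mm above the table (18 mm above the hinge line) when up. It is pressed straight down; with the cover fully open, the cover's edge is 19 mm beside its centre, 71 mm above the hinge line.
- key (a joint): Travel of the start key, m: 0 = up, 0.006 = fully down. Sprung: about 4 N takes it fully down, and it comes back up by itself.
- mug: White mug, 104 mm across, 100 mm tall, standing on the table beyond the mixer's left side. Origin: centre of its underside. Bystander.
- flask: Round glass jar with a metal cap, 54 mm across, 95 mm tall, standing on the table by the mixer's right side. Origin: centre of its underside. Bystander.
- vial: Small amber vial, 24 mm across, 42 mm tall, standing on top of the mixer's housing at its far right corner, near the cover. Origin: centre of its underside. Bystander.
- rack: White tube rack, 90 x 240 x 50 mm with tubes to 80 mm, on the table beyond the mixer's far side. Origin: centre of its underside. Bystander.

How it is judged:
On the way, in this order (a step that is already met when the one before it is completed fails the run):
1. the cover has popped open (value of joint cover above 0.9 rad), for 0.2 s.
2. the start key is fully down (value of joint key above 0.0045 m), for 0.05 s.
3. the cover is shut and latched and let go (value of joint cover between -0.05 and 0.05 rad and contact force between cover and the fingers below 0.05 N), for 0.3 s.
At the end, for the whole second after the job is handed in: The cover is latched shut by itself (within 0.05 rad of shut, at rest), the key is back up (within 1.5 mm), and the mug, flask, vial and rack stand upright within 20 mm of where they began (value of joint cover between -0.05 and 0.05 rad and velocity of joint cover between -0.05 and 0.05 rad/s and value of joint key below 0.0015 m and distance of each of mug, flask, vial, rack from where it was at the start of the episode below 0.02 m and angle between each of mug, flask, vial, rack's own z axis and vertical below 0.2 rad); the robot touches nothing.
It fails at once if a bystander (mug, flask, vial or rack) is lifted, tipped or pushed more than 20 mm (distance of any of mug, flask, vial, rack from where it was at the start of the episode above 0.02 m or angle between any of mug, flask, vial, rack's own z axis and vertical above 0.2 rad).
It also fails if it takes over 51 s, if anything falls off the work surface, if the arm or the gripper's body presses on something with over 40 N, if the wrist force passes 120 N, or if a joint passes its speed limit or range.

## Working session

There is one attempt and no reset: what is moved stays moved. The work goes in short steps, Python scripts to look and compute and a tool call to move; the robot and the scene stay as the last step left them, time stands still between calls to the robot, and variables do not carry over. Pictures are saved under pics/ and viewed, and the job is handed in when it is done.

Besides the shell and the picture viewer there is one more tool, called after "Request:" as a command line: name --argument value ..., lists and objects as JSON in quotes. arm_command: Moves the arm, as the interface text tells. Its arguments: {"type":"object","properties":{"commands":{"type":"array"},"grip":{"type":"number"},"squeeze":{"type":"number"}},"required":["commands"]}

```bash
ls; mkdir -p pics
python3 - <<'E'
from workcell import sensors, imaging, order, bot
import cv2
s=sensors.observe();print(s)
for n in("scene","side","wrist"):
    print(n,imaging.camera_info(n))
    cv2.imwrite(f"pics/{n}0.png",imaging.grab_frame(n)[:,:,::-1])
E
```

```text
pics
{'clock': 0.0, 'qpos': array([-1.17316673,  0.52207315, -0.03630431,  1.60002023,  0.02119354,
        1.02109396, -0.11280886]), 'qd': array([-2.28508276e-03,  2.16282953e-04,  8.39000878e-04,  4.37119944e-04,
        8.81899816e-04,  5.79712058e-05,  5.54235096e-04]), 'joint_efforts': array([ 2.26855380e-03, -9.27085018e+01,  1.98042266e+00, -3.69927835e+01,
        1.78191124e-02,  8.23766546e-03, -6.22811967e-05]), 'position': array([0.28171915, 0.55748096, 0.20658478]), 'tool_rot': array([-1.49406754,  1.56958638, -1.96193915]), 'force': array([-0.04702032,  0.16648788, -0.63279783]), 'moment': array([-0.04489968,  0.03169875,  0.02866193]), 'grip_width': 0.0852051137659171}
scene {'fx': 409.34645846389304, 'fy': 409.34645846389304, 'cx': 279.10806133231245, 'cy': 212.3393336778381, 'dist_coeffs': array([-0.12234911,  0.        ,  0.        ,  0.        ,  0.        ]), 'origin': array([1.10293882, 0.42625959, 0.8771185 ]), 'attitude': array([-2.49515424, -0.00436251,  2.15262967])}
side {'fx': 397.2418713698996, 'fy': 397.2418713698996, 'cx': 286.4456091505606, 'cy': 209.16674302342352, 'dist_coeffs': array([-0.05042964,  0.        ,  0.        ,  0.        ,  0.        ]), 'origin': array([ 0.43193908, -0.37476126,  0.63742888]), 'attitude': array([-2.37958544,  0.01146711, -0.39460877])}
wrist {'fx': 291.5629102232784, 'fy': 291.5629102232784, 'cx': 284.11966103953296, 'cy': 209.27978339374658, 'dist_coeffs': array([-0.0188419,  0.       ,  0.       ,  0.       ,  0.       ]), 'origin': array([0.21826824, 0.58966668, 0.37424825]), 'attitude': array([2.85940252e+00, 8.20880010e-04, 1.10358613e+00])}
```

View pics/scene0.png

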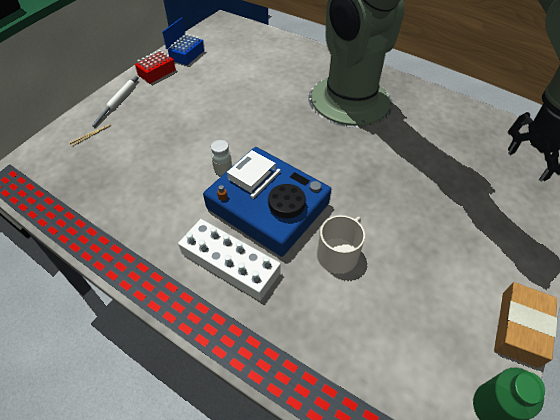

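View pics/side0.png

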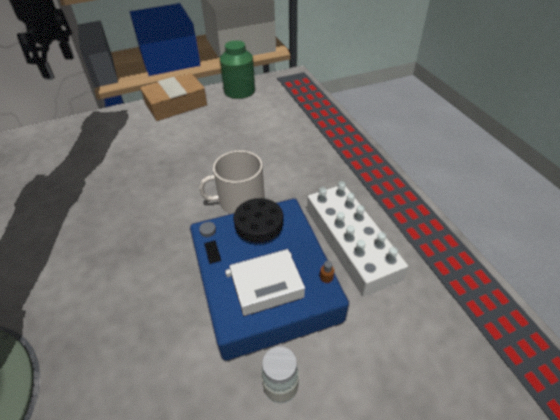

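View pics/wrist0.png

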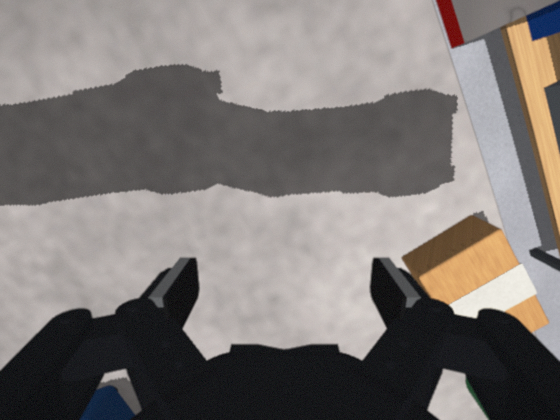

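The scene view shows the mixer near (267,200), with the cover at (251,170), foam head at (288,200), flask at (221,155) and vial at (222,193). In the side view the pad is at (271,291) and the head at (259,219). Next I'll measure these.

```bash
cat > h.py <<'E'
import numpy as np,cv2
from scipy.spatial.transform import Rotation as R
from workcell import sensors, imaging, order, bot
def ray(ci,uv):
    K=np.array([[ci['fx'],0,ci['cx']],[0,ci['fy'],ci['cy']],[0,0,1]])
    p=cv2.undistortPoints(np.array(uv,float).reshape(-1,1,2),K,ci['dist_coeffs']).reshape(-1,2)
    d=np.c_[p,np.ones(len(p))]@R.from_euler('xyz',ci['attitude']).as_matrix().T
    return ci['origin'],d
def plane(n,uv,z,ci=None):
    o,d=ray(ci or imaging.camera_info(n),uv)
    return o+d*((z-o[2])/d[:,2])[:,None]
def proj(n,P,ci=None):
    ci=ci or imaging.camera_info(n)
    K=np.array([[ci['fx'],0,ci['cx']],[0,ci['fy'],ci['cy']],[0,0,1]])
    Rm=R.from_euler('xyz',ci['attitude']).as_matrix()
    return cv2.projectPoints(np.array(P,float).reshape(-1,1,3),cv2.Rodrigues(Rm.T)[0],-Rm.T@ci['origin'],K,ci['dist_coeffs'])[0].reshape(-1,2)
E
python3 - <<'E'
from h import *
for n,(x,y,w,h) in dict(scene=(195,130,150,120),side=(180,190,180,220)).items():
    im=cv2.imread(f"pics/{n}0.png"); hsv=cv2.cvtColor(im,cv2.COLOR_BGR2HSV)
    f=5 if n=='scene' else 3
    c=cv2.resize(im[y:y+h,x:x+w],None,fx=f if n!='scene' else 5,fy=f,interpolation=cv2.INTER_CUBIC)
    cv2.imwrite(f"pics/{n}0z.png",c[:600,:800])
    blue=cv2.inRange(hsv,(105,120,30),(125,255,255)); 
    k,l,st,ce=cv2.connectedComponentsWithStats(blue)
    for i in range(1,k):
        if st[i,4]>300: print(n,'blue',st[i],ce[i])
    dark=cv2.inRange(im,(0,0,0),(45,45,45)); m=np.zeros_like(dark);m[y:y+h,x:x+w]=dark[y:y+h,x:x+w]
    k,l,st,ce=cv2.connectedComponentsWithStats(m)
    for i in range(1,k):
        if st[i,4]>60: print(n,'dark',st[i],ce[i])
E
```

```text
scene blue [ 162    0  106   65 2765] [200.70669078  21.42748644]
scene blue [ 203  147  128  110 5293] [267.32420178 207.19780843]
scene dark [291 173  18  12 109] [299.55045872 178.53211009]
scene dark [269 184  37  35 940] [287.01489362 200.39042553]
side blue [ 131    4   68   71 3535] [165.3903819   38.28826025]
side blue [  191   199   157   161 11095] [266.78729157 285.6228932 ]
side dark [ 234  199   49   44 1691] [258.23299823 220.69722058]
side dark [205 241  15  22 206] [212.22330097 251.74757282]
```

View pics/scene0z.png

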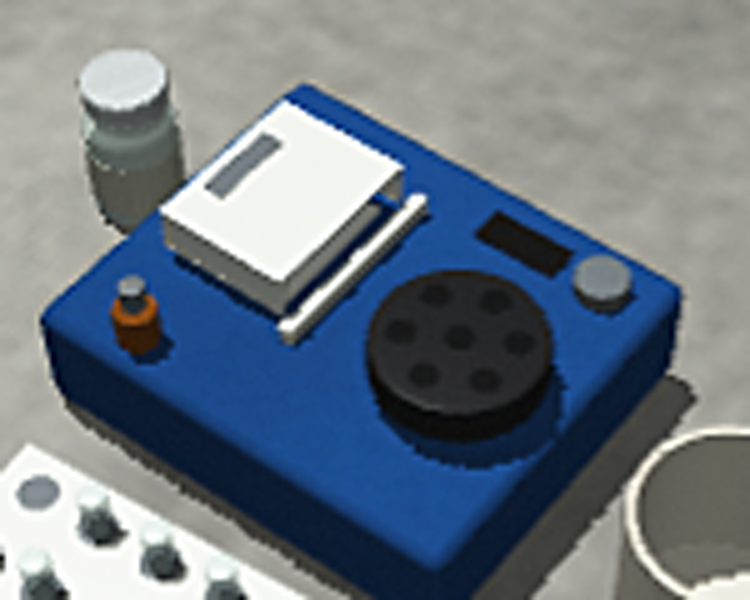

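View pics/side0z.png

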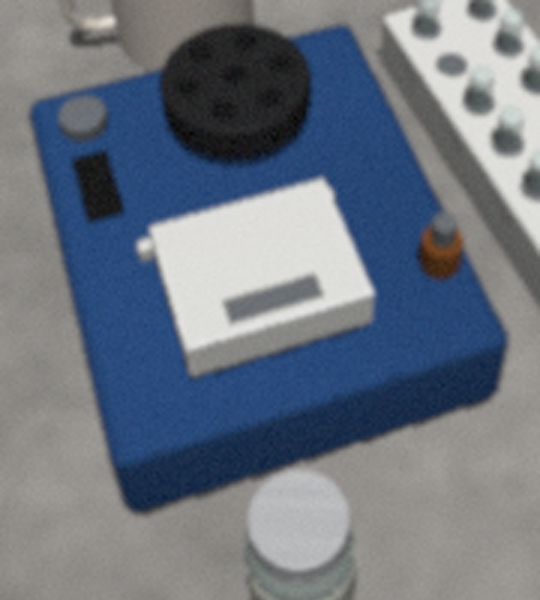

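The zooms show these points. Scene: head centre (459,337) and pad centre (243,166) in 5x crop pixels. Side: head centre (234,75) and pad centre (272,299) in 3x crop pixels.

Run:
```python
from h import *
def full(n,p):
    f,o=(5,(195,130)) if n=='scene' else (3,(180,190))
    return (np.array(p,float)+.5)/f-.5+np.array(o)
def tri(a,b):
    o1,d1=ray(imaging.camera_info('scene'),a);o2,d2=ray(imaging.camera_info('side'),b)
    A=np.c_[d1[0],-d2[0]];t=np.linalg.lstsq(A,o2-o1,rcond=None)[0]
    p,q=o1+t[0]*d1[0],o2+t[1]*d2[0];return (p+q)/2,np.linalg.norm(p-q)
L=dict(head=((459,337),(234,75)),pad=((243,166),(272,299)),c1=((402,170),(150,226)),c2=((281,284),(325,180)),c3=((162,211),(374,293)),c4=((287,100),(188,349)))
for k,(a,b) in L.items():
    a,b=full('scene',a),full('side',b)
    p,e=tri(a,b)
    print(k,p.round(4),round(e,4),plane('scene',a,.111)[0].round(4),plane('side',b,.111)[0].round(4))
H,P=[np.mean([plane('scene',full('scene',L[k][0]),.111)[0],plane('side',full('side',L[k][1]),.111)[0]],0) for k in('head','pad')]
d=H-P;print(np.linalg.norm(d))
yaw=np.arctan2(d[1],d[0])-np.arctan2(158,25);Rz=R.from_euler('z',yaw)
o=(H+P)/2-Rz.apply([.0025,-.007,0]);o[2]=0
print('yaw',yaw,'o',o)
np.savez('mix.npz',yaw=yaw,o=o)
# overlay check
pts=[[-.11,-.13,.075],[.11,-.13,.075],[.11,.13,.075],[-.11,.13,.075],[-.06,-.02,.111],[.04,-.02,.111],[.04,-.1,.111],[-.06,-.1,.111],[-.01,-.086,.111],[.015,.072,.111]]
W=Rz.apply(pts)+o
for n in('scene','side'):
    im=cv2.resize(cv2.imread(f'pics/{n}0.png'),None,fx=3,fy=3)
    for u in proj(n,W): cv2.circle(im,tuple(((u+.5)*3-.5).round().astype(int)),3,(0,255,0),-1)
    im=im[360:820,540:1060] if n=='scene' else im[540:1100,520:1100]
    cv2.imwrite(f'pics/{n}_ov.png',im)
# bystanders approx
print('flask top',plane('side',full('side',(298,520)),.095),plane('scene',full('scene',(123,80)),.095))
```

```text
head [0.5674 0.1001 0.1091] 0.0018 [0.5696 0.1005 0.111 ] [0.5663 0.0992 0.111 ]
pad [ 0.5324 -0.0555  0.1084] 0.002 [ 0.5353 -0.0543  0.111 ] [ 0.5311 -0.0564  0.111 ]
c1 [0.488  0.0142 0.107 ] 0.0022 [0.4923 0.0159 0.111 ] [0.4868 0.0122 0.111 ]
c2 [0.5871 0.007  0.107 ] 0.0001 [0.5897 0.0092 0.111 ] [0.5859 0.004  0.111 ]
c3 [ 0.5815 -0.0719  0.1081] 0.0001 [ 0.5834 -0.07    0.111 ] [ 0.5808 -0.0736  0.111 ]
c4 [ 0.482  -0.0654  0.1087] 0.0011 [ 0.4832 -0.0637  0.111 ] [ 0.4822 -0.0671  0.111 ]
0.15905354866749075
yaw -0.06353049542601075 o [0.54854431 0.02940334 0.        ]
flask top [[ 0.50239328 -0.16255299  0.095     ]] [[ 0.50704902 -0.15850273  0.095     ]]
```

View pics/scene_ov.png

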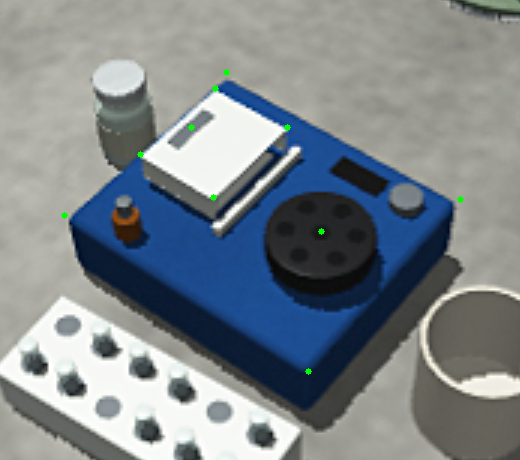

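View pics/side_ov.png

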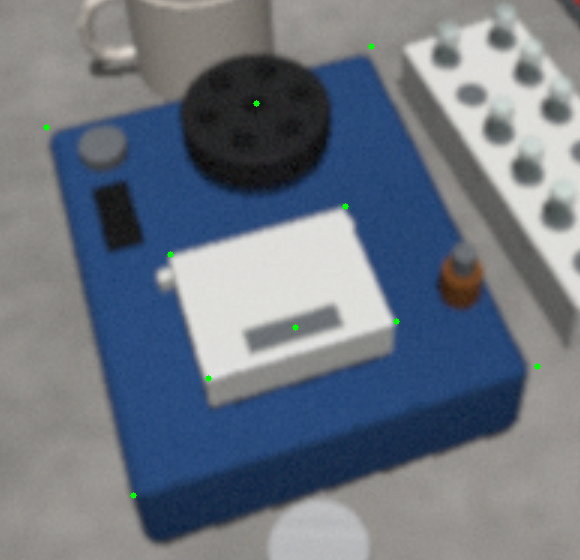

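Mixer pose: origin (0.5485, 0.0294), yaw about -0.064, and the overlay agrees to 2–3 mm. Next I'll work out the tool axes and the move to above the pad, with the jaws along the mixer's x.

```bash
cat >> h.py <<'E'
_m=np.load('mix.npz') if __import__('os').path.exists('mix.npz') else None
def mw(p): return R.from_euler('z',float(_m['yaw'])).apply(p)+_m['o']
def tool(): 
    s=sensors.observe();return s,R.from_euler('xyz',s['tool_rot']).as_matrix()
def go(p):  # p: mixer coords (m) of TCP target
    s,T=tool();w=mw(p)
    ax=T[:,1];a=np.arctan2(ax[1],ax[0])-float(_m['yaw'])
    print('t',s['clock'],'tcp mixer',(R.from_euler('z',-float(_m['yaw'])).apply(s['position']-_m['o'])*1000).round(1),'F',s['force'].round(2),'w',s['grip_width'])
    print('target d cm',((T.T@(w-s['position']))*100).round(2),'jaw angle vs mixer x',a)
E
python3 - <<'E'
from h import *
print(bot.tip_extent, [x for x in dir(bot) if x[0]!='_'])
s,T=tool();print(T.round(3)); ci=imaging.camera_info('wrist');print('cam in tool',T.T@(ci['origin']-s['position']))
go([-.01,-.086,.111+.04+.008])
E
```

```text
0.008 ['IKError', 'tip_extent']
[[-0.     0.451  0.893]
 [-0.001  0.893 -0.451]
 [-1.    -0.001  0.   ]]
cam in tool [-1.67559546e-01 -1.09924917e-04 -7.11103121e-02]
t 0.15 tcp mixer [-299.8  510.2  206.8] F [ 0.26 -0.87 -0.1 ] w 0.08523423500325178
target d cm [  4.82 -43.41  50.1 ] jaw angle vs mixer x 1.1664848025328232
```

Request:
arm_command --commands '[{"dy":-2,"dz":2.3,"twist":0.06},{"dy":-4.2,"dz":4.8,"twist":0.12},{"dy":-6.4,"dz":7.4,"twist":0.18},{"dy":-8.6,"dz":10,"twist":0.24},{"dy":-10.8,"dz":12.5,"twist":0.3},{"dy":-13,"dz":15,"twist":0.36},{"dy":-15.2,"dz":17.5,"twist":0.42},{"dy":-17.4,"dz":20,"twist":0.48},{"dy":-19.6,"dz":22.6,"twist":0.54},{"dy":-21.8,"dz":25,"twist":0.6},{"dy":-24,"dz":27.6,"twist":0.66},{"dy":-26,"dz":30,"twist":0.72}]' --grip 1 --squeeze 40

```text
validation failed for argument at $.co...
```

```bash
python3 -c "
from h import *
go([-.01,-.086,.111+.04+.008])"
```

```text
t 0.15 tcp mixer [-299.8  510.2  206.8] F [ 0.26 -0.87 -0.1 ] w 0.08523423500325178
target d cm [  4.82 -43.41  50.1 ] jaw angle vs mixer x 1.1664848025328232
```

Request:
arm_command --commands '[{"dx":0.0,"dy":-2.0,"dz":2.3,"twist":0.06},{"dx":0.0,"dy":-4.2,"dz":4.8,"twist":0.12},{"dx":0.0,"dy":-6.4,"dz":7.4,"twist":0.18},{"dx":0.0,"dy":-8.6,"dz":10.0,"twist":0.24},{"dx":0.0,"dy":-10.8,"dz":12.5,"twist":0.3},{"dx":0.0,"dy":-13.0,"dz":15.0,"twist":0.36},{"dx":0.0,"dy":-15.2,"dz":17.5,"twist":0.42},{"dx":0.0,"dy":-17.4,"dz":20.0,"twist":0.48},{"dx":0.0,"dy":-19.6,"dz":22.6,"twist":0.54},{"dx":0.0,"dy":-21.8,"dz":25.0,"twist":0.6},{"dx":0.0,"dy":-24.0,"dz":27.6,"twist":0.66},{"dx":0.0,"dy":-26.0,"dz":30.0,"twist":0.72}]' --grip 1 --squeeze 40

```text
clock: 1.15
position: [0.4326, 0.1883, 0.2071]
tool_rot: [-0.728, 1.57, -1.919]
force: [0.8, 0.5, 0.0]
grip_width: -0.0001
```

```bash
python3 -c "
from h import *
go([-.01,-.086,.111+.04+.008])"
```

```text
t 1.15 tcp mixer [-125.8  151.2  207.1] F [0.84 0.54 0.04] w -5.135644906137047e-05
target d cm [ 4.82  0.29 26.4 ] jaw angle vs mixer x 0.4432303010940358
```

Request:
arm_command --commands '[{"dx":0.0,"dy":0.0,"dz":3.0,"twist":0.05},{"dx":0.0,"dy":0.0,"dz":6.0,"twist":0.1},{"dx":0.0,"dy":0.1,"dz":9.0,"twist":0.15},{"dx":0.0,"dy":0.1,"dz":12.0,"twist":0.2},{"dx":0.0,"dy":0.2,"dz":15.0,"twist":0.25},{"dx":0.0,"dy":0.2,"dz":18.0,"twist":0.3},{"dx":0.5,"dy":0.3,"dz":21.0,"twist":0.35},{"dx":1.5,"dy":0.3,"dz":23.5,"twist":0.4},{"dx":3.0,"dy":0.3,"dz":25.5,"twist":0.443},{"dx":4.0,"dy":0.3,"dz":26.4,"twist":0.443},{"dx":4.8,"dy":0.3,"dz":26.4,"twist":0.443},{"dx":4.8,"dy":0.3,"dz":26.4,"twist":0.443}]'

```text
clock: 2.15
position: [0.5322, -0.0552, 0.1577]
tool_rot: [-1.321, 1.568, -2.954]
force: [-0.5, 0.3, -0.3]
grip_width: 0.0002
```

Run:
```python
from h import *
go([-.01,-.086,.111+.008])
im=imaging.grab_frame('side')[:,:,::-1]
c=np.hstack([cv2.resize(im[130:350,150:400],None,fx=2.0,fy=2.0),])
cv2.imwrite('pics/p1.png',c)
```

```text
t 2.15 tcp mixer [-10.9 -85.5 157.7] F [-0.46  0.25 -0.3 ] w 0.0001828828930578714
target d cm [3.87 0.11 0.05] jaw angle vs mixer x 0.0012338445764302833
```

View pics/p1.png

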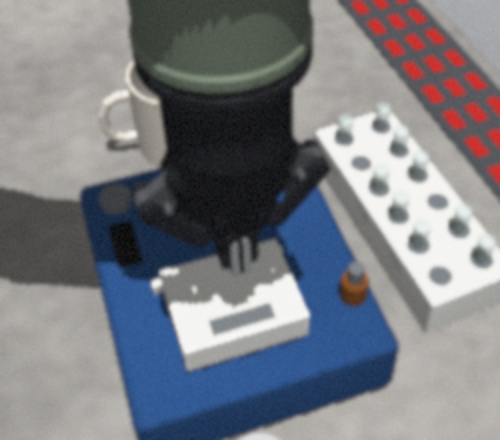

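The fingers hang over the pad (tips near (238,262)) and are well clear of the vial at (353,285). Now I'll descend.

Request:
arm_command --commands '[{"dx":1.5,"dy":0.1,"dz":0.0,"twist":0.0},{"dx":3.0,"dy":0.1,"dz":0.0,"twist":0.0},{"dx":3.5,"dy":0.1,"dz":0.0,"twist":0.0},{"dx":3.7,"dy":0.1,"dz":0.0,"twist":0.0},{"dx":3.8,"dy":0.1,"dz":0.0,"twist":0.0},{"dx":3.9,"dy":0.1,"dz":0.0,"twist":0.0},{"dx":4.0,"dy":0.1,"dz":0.0,"twist":0.0},{"dx":4.1,"dy":0.1,"dz":0.0,"twist":0.0},{"dx":4.2,"dy":0.1,"dz":0.0,"twist":0.0},{"dx":4.2,"dy":0.1,"dz":0.0,"twist":0.0}]'

```text
clock: 3.03
position: [0.5334, -0.0548, 0.1166]
tool_rot: [-1.345, 1.569, -2.977]
force: [-0.6, -0.4, -0.4]
grip_width: -0.0001
```

Request:
arm_command --commands '[{"dx":0.1,"dy":0.0,"dz":0.0,"twist":0.0},{"dx":0.2,"dy":0.0,"dz":0.0,"twist":0.0},{"dx":0.3,"dy":0.0,"dz":0.0,"twist":0.0},{"dx":0.3,"dy":0.0,"dz":0.0,"twist":0.0}]'

```text
clock: 3.37
position: [0.5333, -0.0548, 0.1134]
tool_rot: [-1.364, 1.569, -2.997]
force: [-1.2, -1.0, -0.6]
grip_width: 0.0001
```

Request:
arm_command --commands '[{"dx":0.1,"dy":0.0,"dz":0.0,"twist":0.0},{"dx":0.2,"dy":0.0,"dz":0.0,"twist":0.0},{"dx":0.3,"dy":0.0,"dz":0.0,"twist":0.0},{"dx":0.3,"dy":0.0,"dz":0.0,"twist":0.0}]'

```text
clock: 3.7
position: [0.5332, -0.0548, 0.1102]
tool_rot: [-1.362, 1.568, -2.995]
force: [0.3, 0.3, 0.5]
grip_width: 0.0001
```

Run:
```python
from h import *
go([-.01,-.086,.111+.008])
im=imaging.grab_frame('side')[:,:,::-1]
cv2.imwrite('pics/p2.png',cv2.resize(im[220:350,190:380],None,fx=4,fy=4,interpolation=cv2.INTER_CUBIC))
```

```text
t 3.7 tcp mixer [ -9.9 -85.  110.2] F [0.26 0.26 0.48] w 0.00010023248811936337
target d cm [-0.88 -0.01  0.1 ] jaw angle vs mixer x 0.0019397635257404344
```

View pics/p2.png

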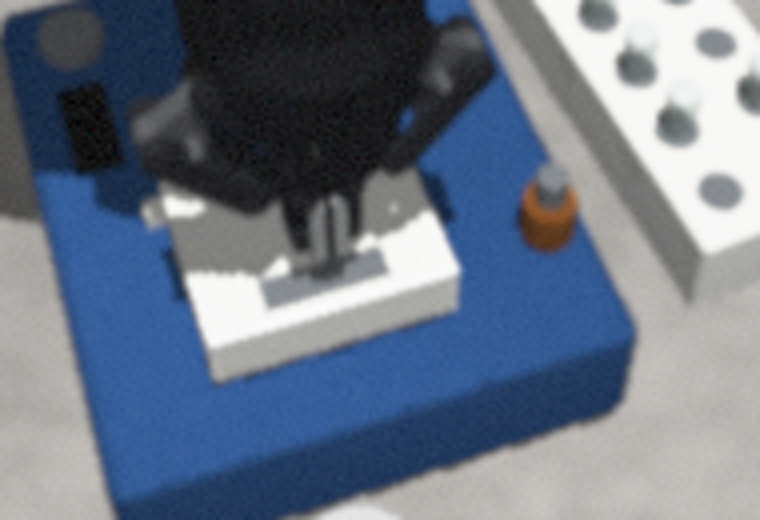

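Request:
arm_command --commands '[{"dx":0.1,"dy":0.0,"dz":0.0,"twist":0.0},{"dx":0.2,"dy":0.0,"dz":0.0,"twist":0.0},{"dx":0.3,"dy":0.0,"dz":0.0,"twist":0.0}]'

```text
clock: 4.0
position: [0.5333, -0.0548, 0.1072]
tool_rot: [-1.356, 1.568, -2.988]
force: [-0.0, 0.3, -0.4]
grip_width: 0.0001
```

Request:
arm_command --commands '[{"dx":0.1,"dy":0.0,"dz":0.0,"twist":0.0},{"dx":0.2,"dy":0.0,"dz":0.0,"twist":0.0}]'

```text
clock: 4.17
position: [0.5332, -0.0548, 0.1051]
tool_rot: [-1.367, 1.568, -2.999]
force: [0.0, -0.3, 0.0]
grip_width: 0.0
```

Run:
```python
from h import *
im=imaging.grab_frame('side')[:,:,::-1]
cv2.imwrite('pics/p3.png',cv2.resize(im[220:350,190:380],None,fx=4,fy=4,interpolation=cv2.INTER_CUBIC))
im=imaging.grab_frame('scene')[:,:,::-1]
cv2.imwrite('pics/p3s.png',cv2.resize(im[100:250,180:370],None,fx=4,fy=4,interpolation=cv2.INTER_CUBIC))
s,_=tool();print(s['position'],proj('scene',[s['position']-[0,0,.008]]),proj('side',[s['position']-[0,0,.008]]))
```

```text
[ 0.53315619 -0.05478694  0.10501909] [[243.88139016 165.95842375]] [[271.55033254 292.92535273]]
```

View pics/p3.png

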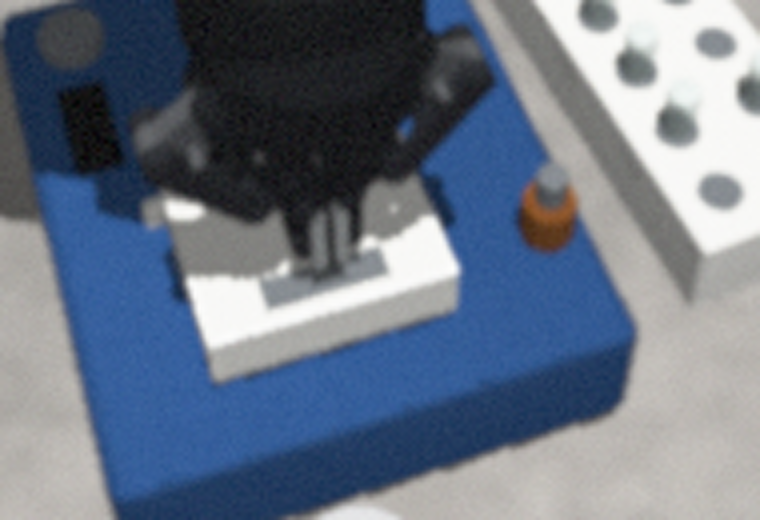

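View pics/p3s.png

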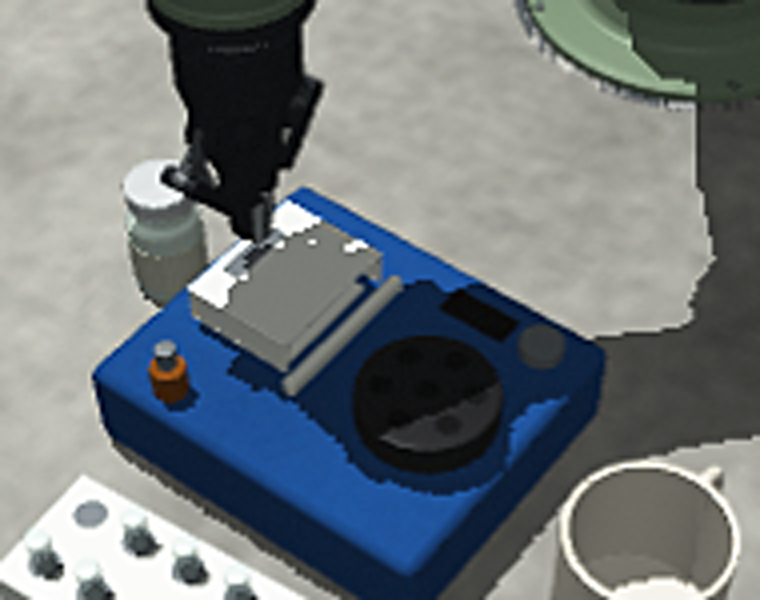

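The tips look about 5 px (8–10 mm) higher than predicted in both views, so contact is only starting now. I'll continue in small steps.

Request:
arm_command --commands '[{"dx":0.1,"dy":0.0,"dz":0.0,"twist":0.0},{"dx":0.2,"dy":0.0,"dz":0.0,"twist":0.0}]'

```text
clock: 4.43
position: [0.5332, -0.0548, 0.103]
tool_rot: [-1.38, 1.568, -3.012]
force: [0.4, 0.9, 0.2]
grip_width: 0.0002
```

Request:
arm_command --commands '[{"dx":0.1,"dy":0.0,"dz":0.0,"twist":0.0},{"dx":0.2,"dy":0.0,"dz":0.0,"twist":0.0}]'

```text
clock: 4.6
position: [0.5332, -0.0548, 0.1008]
tool_rot: [-1.374, 1.568, -3.006]
force: [1.4, 0.6, 0.7]
grip_width: 0.0002
```

Request:
arm_command --commands '[{"dx":0.1,"dy":0.0,"dz":0.0,"twist":0.0},{"dx":0.2,"dy":0.0,"dz":0.0,"twist":0.0}]'

```text
clock: 4.77
position: [0.5332, -0.0548, 0.0987]
tool_rot: [-1.385, 1.568, -3.018]
force: [-0.0, 0.2, -0.2]
grip_width: 0.0003
```

Request:
arm_command --commands '[{"dx":0.1,"dy":0.0,"dz":0.0,"twist":0.0},{"dx":0.2,"dy":0.0,"dz":0.0,"twist":0.0}]'

```text
clock: 4.93
position: [0.5332, -0.0548, 0.0966]
tool_rot: [-1.381, 1.568, -3.014]
force: [-0.0, -0.1, 0.2]
grip_width: 0.0
```

Run:
```python
from h import *
im=imaging.grab_frame('side')[:,:,::-1]
a=cv2.resize(im[220:350,190:380],None,fx=4,fy=4,interpolation=cv2.INTER_CUBIC)
cv2.imwrite('pics/p4.png',a)
im=imaging.grab_frame('scene')[:,:,::-1]
cv2.imwrite('pics/p4s.png',cv2.resize(im[130:210,210:310],None,fx=7,fy=7,interpolation=cv2.INTER_CUBIC))
print(tool()[0])
```

```text
{'clock': 5.0333, 'qpos': array([-0.25206046,  0.56227035,  0.33556774,  1.94221748, -0.28048321,
        0.6849281 ,  0.19328325]), 'qd': array([-0.00173039, -0.00024533,  0.00245802, -0.0015167 ,  0.00256006,
        0.00447748, -0.00297079]), 'joint_efforts': array([ 5.29779133e-02, -8.16284037e+01,  9.86498952e+00, -2.62499338e+01,
       -1.04680296e-02, -6.76800613e-02,  2.49901239e-02]), 'position': array([ 0.53308267, -0.05476022,  0.09657003]), 'tool_rot': array([-1.38668832,  1.56798637, -3.01906958]), 'force': array([ 0.78375524,  0.02272347, -0.32985398]), 'moment': array([-0.00284402, -0.03305707, -0.03902385]), 'grip_width': -0.0001068778498884688}
```

View pics/p4.png

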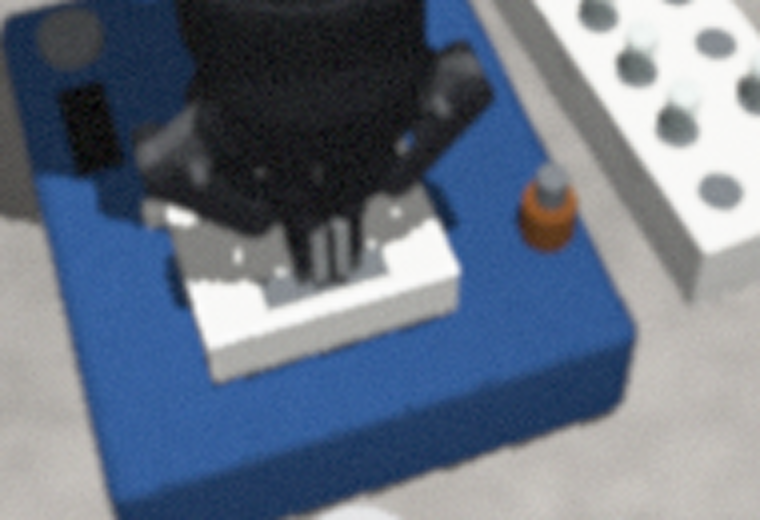

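View pics/p4s.png

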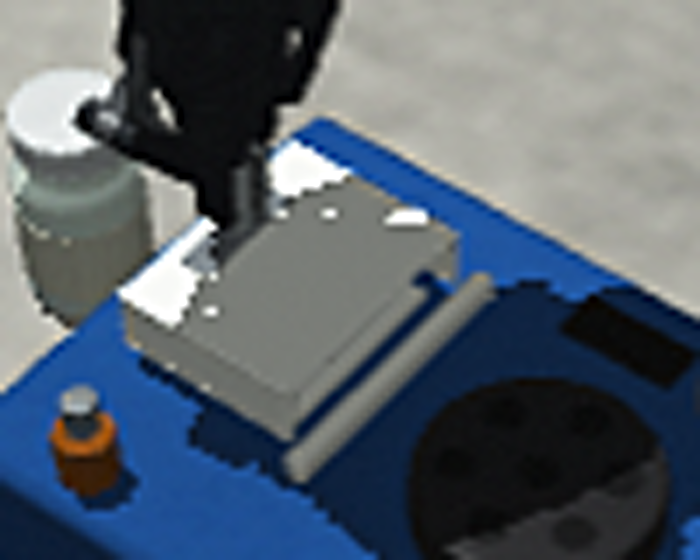

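Run:
```python
from h import *
def tri(a,b):
    o1,d1=ray(imaging.camera_info('scene'),a);o2,d2=ray(imaging.camera_info('side'),b)
    A=np.c_[d1[0],-d2[0]];t=np.linalg.lstsq(A,o2-o1,rcond=None)[0]
    p,q=o1+t[0]*d1[0],o2+t[1]*d2[0];return (p+q)/2,np.linalg.norm(p-q)
print(tri((242.9,165.5),(273.3,290)))
p=tool()[0]['position']
for h in (-.008,0,.005,.01,.015):print(h,proj('scene',[p+[0,0,h]]),proj('side',[p+[0,0,h]]))
```

```text
(array([ 0.53684505, -0.05439062,  0.10242268]), np.float64(0.0007412818555635843))
-0.008 [[244.10754866 168.16230191]] [[271.70936345 295.77944515]]
0 [[243.91703922 166.06394204]] [[271.51170986 293.0806149 ]]
0.005 [[243.79696017 164.74017215]] [[271.38630593 291.36759005]]
0.01 [[243.67609591 163.40683422]] [[271.25943373 289.63394268]]
0.015 [[243.55443989 162.0638351 ]] [[271.13106807 287.87930876]]
```

Request:
arm_command --commands '[{"dx":0.1,"dy":0.0,"dz":0.0,"twist":0.0},{"dx":0.2,"dy":0.0,"dz":0.0,"twist":0.0}]'

```text
clock: 5.2
position: [0.5331, -0.0548, 0.0945]
tool_rot: [-1.366, 1.568, -2.999]
force: [0.1, -0.9, 0.1]
grip_width: 0.0
```

Request:
arm_command --commands '[{"dx":0.1,"dy":0.0,"dz":0.0,"twist":0.0},{"dx":0.2,"dy":0.0,"dz":0.0,"twist":0.0}]'

```text
clock: 5.37
position: [0.5331, -0.0548, 0.0924]
tool_rot: [-1.38, 1.568, -3.012]
force: [-0.4, 0.6, -1.0]
grip_width: -0.0001
```

Run:
```python
from h import *
print(tool()[0]['force'],tool()[0]['position'])
im=imaging.grab_frame('wrist')[:,:,::-1]
cv2.imwrite('pics/w5.png',im)
im=imaging.grab_frame('side')[:,:,::-1]
a=cv2.resize(im[220:350,190:380],None,fx=4,fy=4,interpolation=cv2.INTER_CUBIC)
cv2.imwrite('pics/p5.png',a)
```

```text
[-0.44432042  0.64686834 -0.9584632 ] [ 0.5330716  -0.05478172  0.09240857]
```

View pics/w5.png

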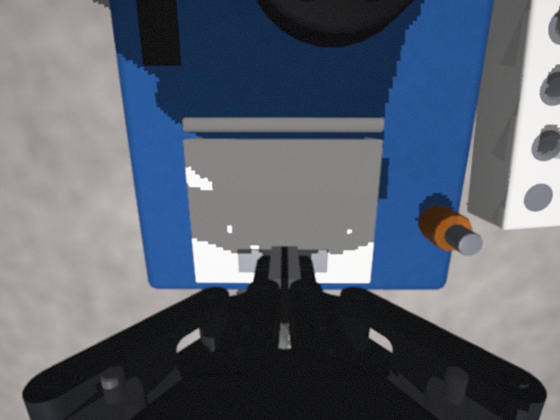

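View pics/p5.png

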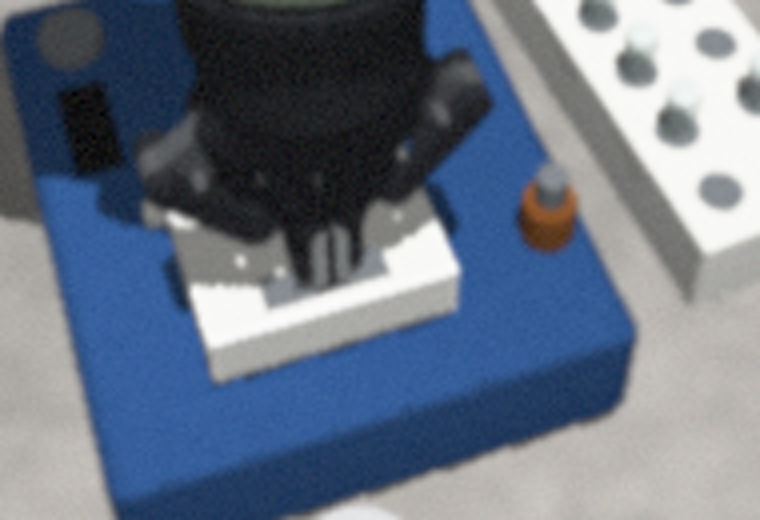

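Still no contact: the cover has not moved and the tips are just above the pad. I'll keep stepping down on force.

Request:
arm_command --commands '[{"dx":0.1,"dy":0.0,"dz":0.0,"twist":0.0},{"dx":0.2,"dy":0.0,"dz":0.0,"twist":0.0}]'

```text
clock: 5.63
position: [0.533, -0.0548, 0.0903]
tool_rot: [-1.387, 1.568, -3.019]
force: [0.2, -0.4, -0.6]
grip_width: -0.0
```

Request:
arm_command --commands '[{"dx":0.1,"dy":0.0,"dz":0.0,"twist":0.0},{"dx":0.2,"dy":0.0,"dz":0.0,"twist":0.0}]'

```text
clock: 5.8
position: [0.533, -0.0548, 0.0882]
tool_rot: [-1.385, 1.568, -3.018]
force: [0.6, 0.8, 0.2]
grip_width: 0.0001
```

Request:
arm_command --commands '[{"dx":0.1,"dy":0.0,"dz":0.0,"twist":0.0},{"dx":0.2,"dy":0.0,"dz":0.0,"twist":0.0}]'

```text
clock: 5.97
position: [0.5331, -0.055, 0.0861]
tool_rot: [-1.284, 1.568, -2.916]
force: [-0.9, -2.3, 3.4]
grip_width: -0.0002
```

Contact at TCP z ≈ 0.087 (3.4 N), so the effective tip is about 24 mm behind where the spec puts it. I'll press on to the stop.

Request:
arm_command --commands '[{"dx":0.1,"dy":0.0,"dz":0.0,"twist":0.0},{"dx":0.2,"dy":0.0,"dz":0.0,"twist":0.0},{"dx":0.3,"dy":0.0,"dz":0.0,"twist":0.0},{"dx":0.4,"dy":0.0,"dz":0.0,"twist":0.0}]'

```text
clock: 6.3
position: [0.5331, -0.0555, 0.0822]
tool_rot: [-1.104, 1.568, -2.737]
force: [-1.2, -5.1, 5.6]
grip_width: 0.0001
```

Run:
```python
from h import *
print(tool()[0]['force'],tool()[0]['position'])
im=imaging.grab_frame('side')[:,:,::-1]
a=cv2.resize(im[220:350,190:380],None,fx=4,fy=4,interpolation=cv2.INTER_CUBIC)
cv2.imwrite('pics/p6.png',a)
```

```text
[-1.22837066 -5.13122181  5.63009301] [ 0.53313952 -0.05548139  0.08219944]
```

View pics/p6.png

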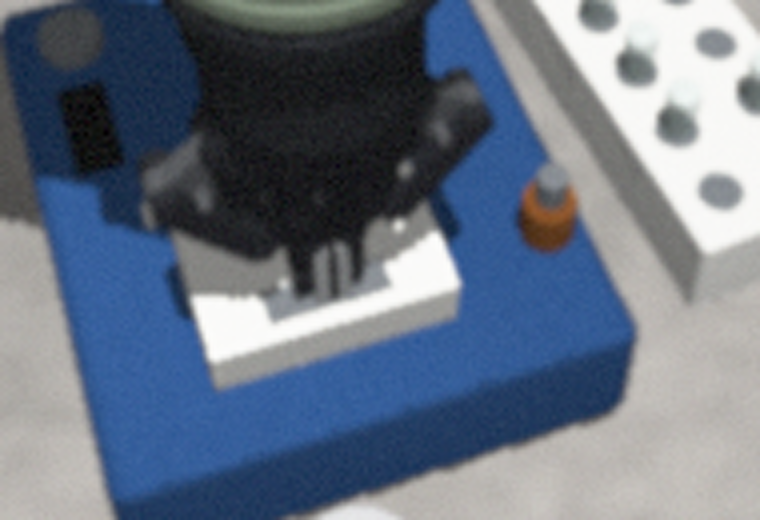

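The cover is visibly moving down. I'll press to the stop.

Request:
arm_command --commands '[{"dx":0.1,"dy":0.0,"dz":0.0,"twist":0.0},{"dx":0.2,"dy":0.0,"dz":0.0,"twist":0.0},{"dx":0.2,"dy":0.0,"dz":0.0,"twist":0.0}]'

```text
clock: 6.6
position: [0.5334, -0.0556, 0.081]
tool_rot: [-1.098, 1.569, -2.731]
force: [-7.2, -3.8, 25.6]
grip_width: -0.0004
```

Request:
arm_command --commands '[{"dx":0.1,"dy":0.0,"dz":0.0,"twist":0.0},{"dx":0.2,"dy":0.0,"dz":0.0,"twist":0.0}]'

```text
clock: 6.77
position: [0.5338, -0.0557, 0.0804]
tool_rot: [-1.545, 1.57, 3.104]
force: [-13.7, -1.1, 56.0]
grip_width: 0.0
```

It's at the stop, so I'll rise clear quickly.

Request:
arm_command --commands '[{"dx":-1.0,"dy":0.0,"dz":0.0,"twist":0.0},{"dx":-4.0,"dy":0.0,"dz":0.0,"twist":0.0},{"dx":-7.5,"dy":0.0,"dz":0.5,"twist":0.0},{"dx":-11.0,"dy":0.0,"dz":1.0,"twist":0.0},{"dx":-11.0,"dy":0.0,"dz":1.0,"twist":0.0},{"dx":-11.0,"dy":0.0,"dz":1.0,"twist":0.0},{"dx":-11.0,"dy":0.0,"dz":1.0,"twist":0.0},{"dx":-11.0,"dy":0.0,"dz":1.0,"twist":0.0},{"dx":-11.0,"dy":0.0,"dz":1.0,"twist":0.0},{"dx":-11.0,"dy":0.0,"dz":1.0,"twist":0.0},{"dx":-11.0,"dy":0.0,"dz":1.0,"twist":0.0},{"dx":-11.0,"dy":0.0,"dz":1.0,"twist":0.0}]'

```text
clock: 7.77
position: [0.5331, -0.0657, 0.1901]
tool_rot: [-1.442, 1.57, -3.076]
force: [0.5, 0.3, -0.2]
grip_width: 0.0002
```

Request:
arm_command --commands '[{"dx":0.0,"dy":0.0,"dz":0.0,"twist":0.0},{"dx":0.0,"dy":0.0,"dz":0.0,"twist":0.0},{"dx":0.0,"dy":0.0,"dz":0.0,"twist":0.0},{"dx":0.0,"dy":0.0,"dz":0.0,"twist":0.0},{"dx":0.0,"dy":0.0,"dz":0.0,"twist":0.0},{"dx":0.0,"dy":0.0,"dz":0.0,"twist":0.0},{"dx":0.0,"dy":0.0,"dz":0.0,"twist":0.0},{"dx":0.0,"dy":0.0,"dz":0.0,"twist":0.0},{"dx":0.0,"dy":0.0,"dz":0.0,"twist":0.0},{"dx":0.0,"dy":0.0,"dz":0.0,"twist":0.0},{"dx":0.0,"dy":0.0,"dz":0.0,"twist":0.0},{"dx":0.0,"dy":0.0,"dz":0.0,"twist":0.0}]'

```text
clock: 8.77
position: [0.5331, -0.0657, 0.1901]
tool_rot: [-1.425, 1.57, -3.058]
force: [0.5, -0.3, -0.6]
grip_width: 0.0003
```

Run:
```python
from h import *
# tip bottom = TCP z + .024 (mixer-z); key top .101
go([-.01,-.078,.101+.010-.024])
for n,sl in(('side',np.s_[130:330,150:400]),('scene',np.s_[60:260,180:380])):
    im=imaging.grab_frame(n)[:,:,::-1]
    cv2.imwrite(f'pics/q1{n}.png',cv2.resize(im[sl],None,fx=3,fy=3,interpolation=cv2.INTER_CUBIC))
    cv2.imwrite(f'pics/q1{n}_full.png',im)
```

```text
t 8.7667 tcp mixer [ -9.4 -95.9 190.1] F [ 0.47 -0.27 -0.61] w 0.00030954071084126565
target d cm [10.31 -0.05 -1.79] jaw angle vs mixer x 0.0007346161274127128
```

View pics/q1side.png

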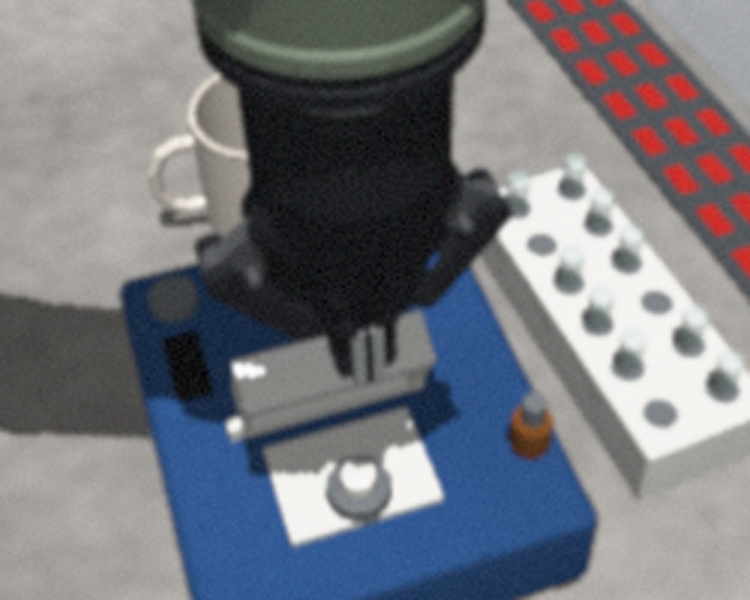

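View pics/q1scene.png

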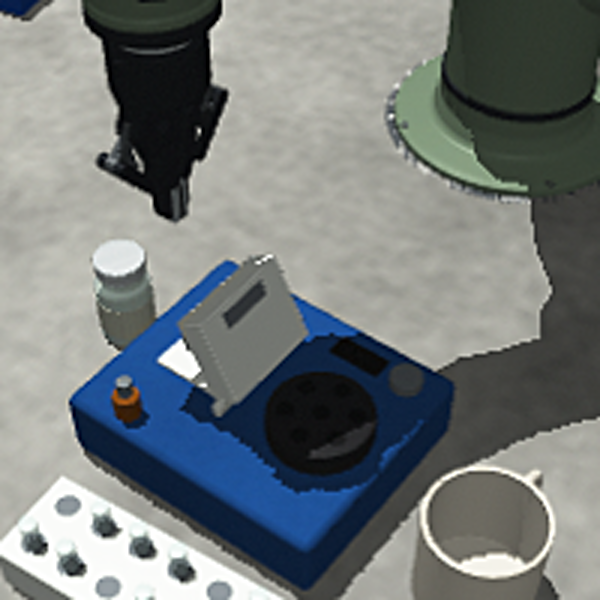

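The cover has popped open and leans towards the head. The key shows at about (270.5,288) in the full side view. I'll check it against the prediction and measure the real tip position.

Run:
```python
from h import *
print('key pred',proj('side',[mw([-.01,-.075,.101])]),'seen 270.5,288', plane('side',[(270.5,288)],.101)-mw([-.01,-.075,.101]))
# tip now: scene crop (172,212)/3+(180,60); side crop (368,378)/3+(150,130)
a=(180+174/3,60+212/3);b=(150+368/3,130+378/3)
def tri(a,b):
    o1,d1=ray(imaging.camera_info('scene'),a);o2,d2=ray(imaging.camera_info('side'),b)
    A=np.c_[d1[0],-d2[0]];t=np.linalg.lstsq(A,o2-o1,rcond=None)[0]
    p,q=o1+t[0]*d1[0],o2+t[1]*d2[0];return (p+q)/2,np.linalg.norm(p-q)
print('tip',tri(a,b),'tcp',tool()[0]['position'])
```

```text
key pred [[269.55231029 286.39863182]] seen 270.5,288 [[ 3.18316942e-04 -3.33653945e-03 -2.77555756e-17]]
tip (array([ 0.53195197, -0.06753084,  0.21063921]), np.float64(0.0051885969309388436)) tcp [ 0.53307366 -0.06570845  0.1900916 ]
```

Request:
arm_command --commands '[{"dx":1.0,"dy":-0.1,"dz":-0.6,"twist":0.0},{"dx":3.0,"dy":-0.1,"dz":-1.2,"twist":0.0},{"dx":5.5,"dy":-0.1,"dz":-1.7,"twist":0.0},{"dx":8.0,"dy":-0.1,"dz":-1.7,"twist":0.0},{"dx":9.5,"dy":-0.1,"dz":-1.7,"twist":0.0},{"dx":10.3,"dy":-0.1,"dz":-1.7,"twist":0.0},{"dx":10.3,"dy":-0.1,"dz":-1.7,"twist":0.0}]'

```text
clock: 9.45
position: [0.532, -0.0483, 0.0853]
tool_rot: [-1.442, 1.567, -3.076]
force: [-0.0, -0.2, -0.9]
grip_width: 0.0002
```

Run:
```python
from h import *
go([-.01,-.078,.101-.024])
for n,sl in(('side',np.s_[180:330,180:380]),):
    im=imaging.grab_frame(n)[:,:,::-1]
    cv2.imwrite(f'pics/q2{n}.png',cv2.resize(im[sl],None,fx=4,fy=4,interpolation=cv2.INTER_CUBIC))
cv2.imwrite('pics/q2w.png',imaging.grab_frame('wrist')[:,:,::-1])
```

```text
t 9.45 tcp mixer [-11.6 -78.6  85.3] F [-0.02 -0.22 -0.92] w 0.000174015794244107
target d cm [ 0.83  0.16 -0.06] jaw angle vs mixer x 0.0009097195569501976
```

View pics/q2side.png

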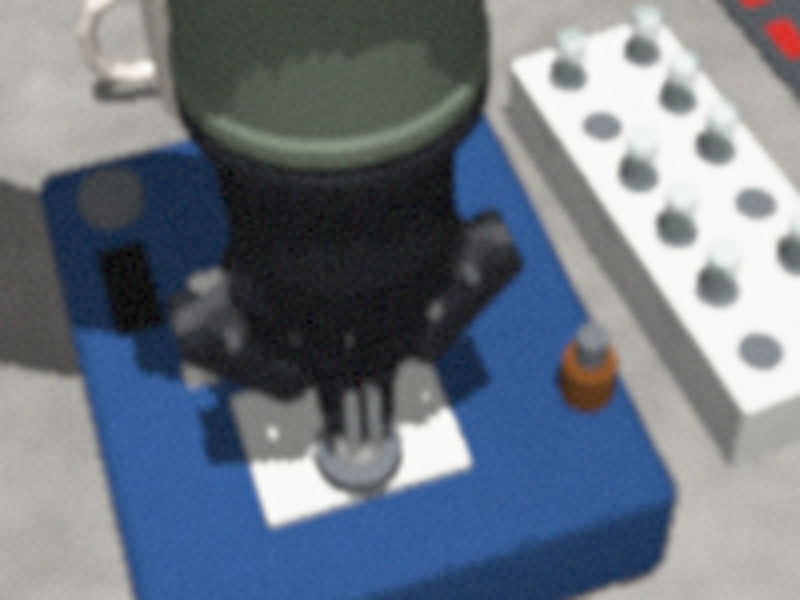

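View pics/q2w.png

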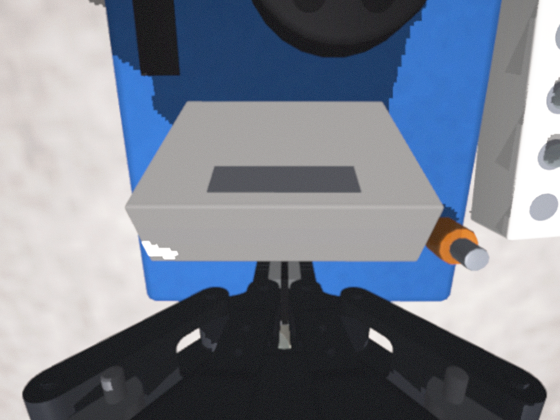

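The tips are over the key housing, the cover stands open, and the gripper is clear of it. I'll press the key.

Request:
arm_command --commands '[{"dx":0.3,"dy":0.1,"dz":0.0,"twist":0.0},{"dx":0.6,"dy":0.1,"dz":0.0,"twist":0.0},{"dx":0.8,"dy":0.1,"dz":0.0,"twist":0.0},{"dx":0.9,"dy":0.1,"dz":0.0,"twist":0.0},{"dx":1.0,"dy":0.1,"dz":0.0,"twist":0.0}]'

```text
clock: 9.97
position: [0.5342, -0.0487, 0.0774]
tool_rot: [-1.356, 1.57, -2.99]
force: [-0.7, -0.4, 0.0]
grip_width: 0.0005
```

Request:
arm_command --commands '[{"dx":0.1,"dy":0.0,"dz":0.0,"twist":0.0},{"dx":0.2,"dy":0.0,"dz":0.0,"twist":0.0}]'

```text
clock: 10.13
position: [0.5342, -0.0487, 0.0754]
tool_rot: [-1.384, 1.57, -3.018]
force: [-0.6, 0.1, 1.1]
grip_width: -0.0
```

Request:
arm_command --commands '[{"dx":0.1,"dy":0.0,"dz":0.0,"twist":0.0},{"dx":0.2,"dy":0.0,"dz":0.0,"twist":0.0}]'

```text
clock: 10.3
position: [0.5343, -0.0488, 0.0735]
tool_rot: [-1.379, 1.57, -3.013]
force: [-0.6, 0.1, 2.4]
grip_width: -0.0
```

Request:
arm_command --commands '[{"dx":0.1,"dy":0.0,"dz":0.0,"twist":0.0},{"dx":0.2,"dy":0.0,"dz":0.0,"twist":0.0}]'

```text
clock: 10.47
position: [0.5343, -0.0488, 0.0714]
tool_rot: [-1.449, 1.57, -3.083]
force: [-0.8, 0.6, 3.4]
grip_width: 0.0
```

Request:
arm_command --commands '[{"dx":0.1,"dy":0.0,"dz":0.0,"twist":0.0},{"dx":0.2,"dy":0.0,"dz":0.0,"twist":0.0}]'

```text
clock: 10.63
position: [0.5345, -0.0488, 0.0702]
tool_rot: [2.976, 1.57, 1.342]
force: [-10.6, 1.6, 41.4]
grip_width: -0.0005
```

The key bottomed at 41 N. I'll rise clear.

Request:
arm_command --commands '[{"dx":-0.5,"dy":0.0,"dz":0.0,"twist":0.0},{"dx":-3.0,"dy":0.0,"dz":0.0,"twist":0.0},{"dx":-6.0,"dy":0.0,"dz":0.0,"twist":0.0},{"dx":-9.0,"dy":0.0,"dz":0.0,"twist":0.0},{"dx":-11.5,"dy":0.0,"dz":0.0,"twist":0.0},{"dx":-11.5,"dy":0.0,"dz":0.0,"twist":0.0}]'

```text
clock: 11.13
position: [0.5365, -0.0492, 0.1895]
tool_rot: [1.759, 1.565, 0.125]
force: [0.3, 0.3, 0.1]
grip_width: 0.0
```

Run:
```python
from h import *
go([-.01,.008,.178]); go([-.01,.002,.134])
for n,sl in(('side',np.s_[180:330,180:380]),):
    im=imaging.grab_frame(n)[:,:,::-1]
    cv2.imwrite(f'pics/q3{n}.png',cv2.resize(im[sl],None,fx=4,fy=4,interpolation=cv2.INTER_CUBIC))
```

```text
t 11.1333 tcp mixer [ -7.  -79.2 189.5] F [0.34 0.29 0.06] w 3.067124674091488e-05
target d cm [ 1.16 -0.31 -8.71] jaw angle vs mixer x -0.00012192350741085933
t 11.1333 tcp mixer [ -7.  -79.2 189.5] F [0.34 0.29 0.06] w 3.067124674091488e-05
target d cm [ 5.56 -0.33 -8.11] jaw angle vs mixer x -0.00012192350741085933
```

View pics/q3side.png

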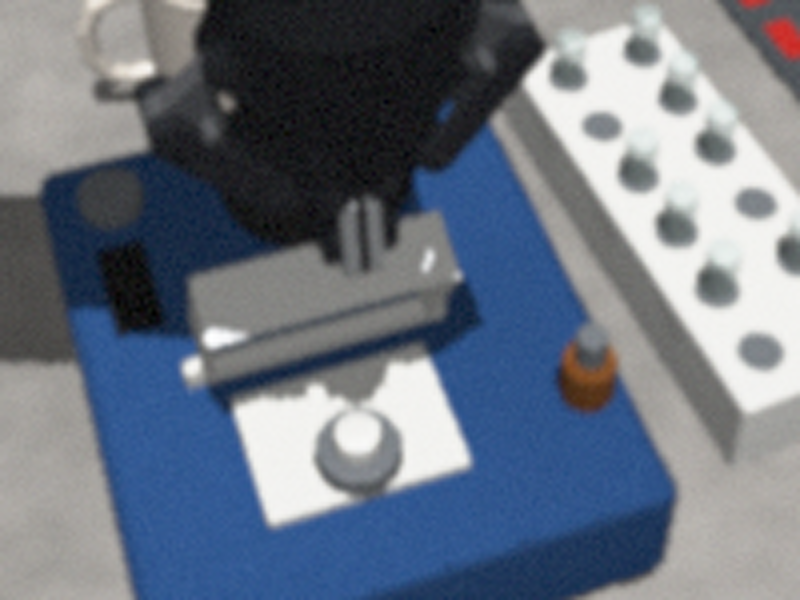

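The key is back up (white top at (358,432)) and the cover is still open. I'll move over the cover to its outer side, then lower.

Request:
arm_command --commands '[{"dx":0.0,"dy":0.0,"dz":-2.0,"twist":0.0},{"dx":0.0,"dy":-0.1,"dz":-4.5,"twist":0.0},{"dx":0.0,"dy":-0.2,"dz":-7.0,"twist":0.0},{"dx":0.0,"dy":-0.3,"dz":-8.7,"twist":0.0},{"dx":0.5,"dy":-0.3,"dz":-8.7,"twist":0.0},{"dx":2.0,"dy":-0.3,"dz":-8.7,"twist":0.0},{"dx":4.0,"dy":-0.3,"dz":-8.6,"twist":0.0},{"dx":5.5,"dy":-0.3,"dz":-8.5,"twist":0.0},{"dx":5.5,"dy":-0.3,"dz":-8.5,"twist":0.0}]'

```text
clock: 11.93
position: [0.5364, 0.0355, 0.1291]
tool_rot: [-0.872, 1.57, -2.507]
force: [-0.2, -0.2, 0.1]
grip_width: -0.0001
```

Run:
```python
from h import *
s,_=tool()
go([-.01,.006,.134])
pm=R.from_euler('z',-float(_m['yaw'])).apply(s['position']-_m['o'])*1000
print('theta, dx, dz cm (tool x=down, z=-y)')
for th in np.r_[1.1,1.0,.9,.8,.7,.6,.5,.4,.3,.2,.1,0,-.05,-.095]:
    r=70+6*(1.1-th)/1.2
    q=r*np.cos(th)-28*np.sin(th); u=r*np.sin(th)+28*np.cos(th)
    y=-20-q+11; z=83+u-24
    print(round(th,2),round((pm[2]-z)/10,2),round((pm[1]-y)/10,2))
for n,sl in(('scene',np.s_[70:220,180:380]),):
    im=imaging.grab_frame(n)[:,:,::-1]
    cv2.imwrite(f'pics/q4{n}.png',cv2.resize(im[sl],None,fx=4,fy=4,interpolation=cv2.INTER_CUBIC))
```

```text
t 11.9333 tcp mixer [-12.5   5.3 129.1] F [-0.16 -0.23  0.11] w -0.00010520508936836261
target d cm [-0.49  0.25 -0.07] jaw angle vs mixer x 4.0889437491364866e-05Traceback (most recent call last):
  File "<stdin>", line 4, in <module>
NameError: name '_m' is not defined. Did you mean: '_'?
```

Run:
```python
from h import *
pm=[-12.5,5.3,129.1]
for th in np.r_[1.1,1.0,.9,.8,.7,.6,.5,.4,.3,.2,.1,0,-.05,-.095]:
    r=70+6*(1.1-th)/1.2
    q=r*np.cos(th)-28*np.sin(th); u=r*np.sin(th)+28*np.cos(th)
    y=-20-q+11; z=83+u-24
    print(round(th,2),round((pm[2]-z)/10,2),round((pm[1]-y)/10,2))
im=imaging.grab_frame('scene')[:,:,::-1]
cv2.imwrite('pics/q4scene.png',cv2.resize(im[70:220,180:380],None,fx=4,fy=4,interpolation=cv2.INTER_CUBIC))
```

```text
1.1 -0.5 2.11
1.0 -0.44 2.88
0.9 -0.29 3.65
0.8 -0.07 4.4
0.7 0.23 5.13
0.6 0.61 5.83
0.5 1.05 6.49
0.4 1.57 7.11
0.3 2.15 7.67
0.2 2.79 8.18
0.1 3.48 8.61
0.0 4.21 8.98
-0.05 4.59 9.14
-0.1 4.94 9.26
```

View pics/q4scene.png

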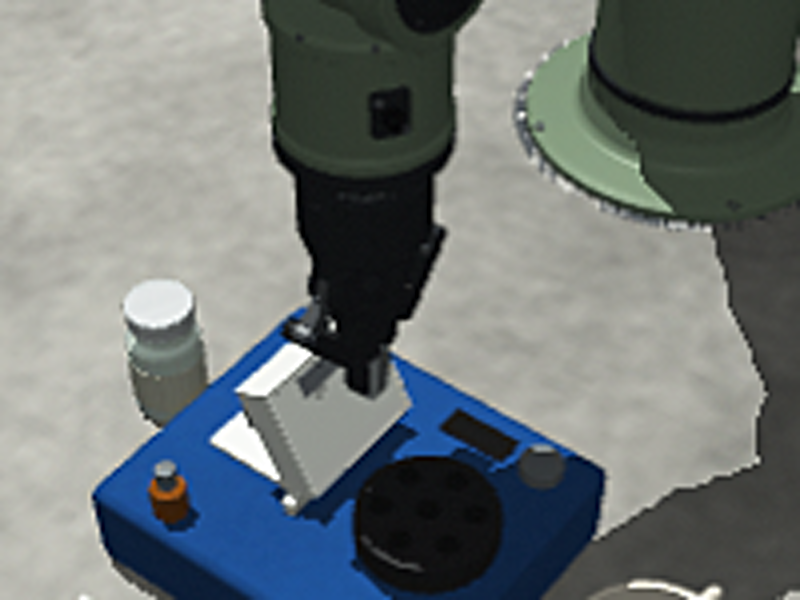

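The finger stands on the outer (+y) side of the cover, clear of the head. I'll push along the arc.

Request:
arm_command --commands '[{"dx":-0.5,"dy":0.1,"dz":1.0,"twist":0.0},{"dx":-0.5,"dy":0.2,"dz":2.0,"twist":0.0},{"dx":-0.5,"dy":0.2,"dz":2.5,"twist":0.0},{"dx":-0.4,"dy":0.2,"dz":3.0,"twist":0.0},{"dx":-0.4,"dy":0.2,"dz":3.5,"twist":0.0},{"dx":-0.2,"dy":0.2,"dz":4.0,"twist":0.0},{"dx":-0.1,"dy":0.2,"dz":4.5,"twist":0.0},{"dx":0.2,"dy":0.2,"dz":5.1,"twist":0.0},{"dx":0.6,"dy":0.2,"dz":5.8,"twist":0.0},{"dx":1.0,"dy":0.2,"dz":6.4,"twist":0.0},{"dx":1.0,"dy":0.2,"dz":6.4,"twist":0.0}]'

```text
clock: 12.9
position: [0.5346, -0.03, 0.1199]
tool_rot: [-0.169, 1.57, -1.805]
force: [0.2, 0.0, 1.6]
grip_width: -0.0003
```

Run:
```python
from h import *
go([-.01,-.062,.119])
im=imaging.grab_frame('scene')[:,:,::-1]
cv2.imwrite('pics/q5scene.png',cv2.resize(im[70:220,180:380],None,fx=4,fy=4,interpolation=cv2.INTER_CUBIC))
```

```text
t 12.9 tcp mixer [-10.1 -60.2 119.9] F [0.18 0.02 1.58] w -0.0002589507107826793
target d cm [0.09 0.01 0.18] jaw angle vs mixer x -0.0016520178062246899
```

View pics/q5scene.png

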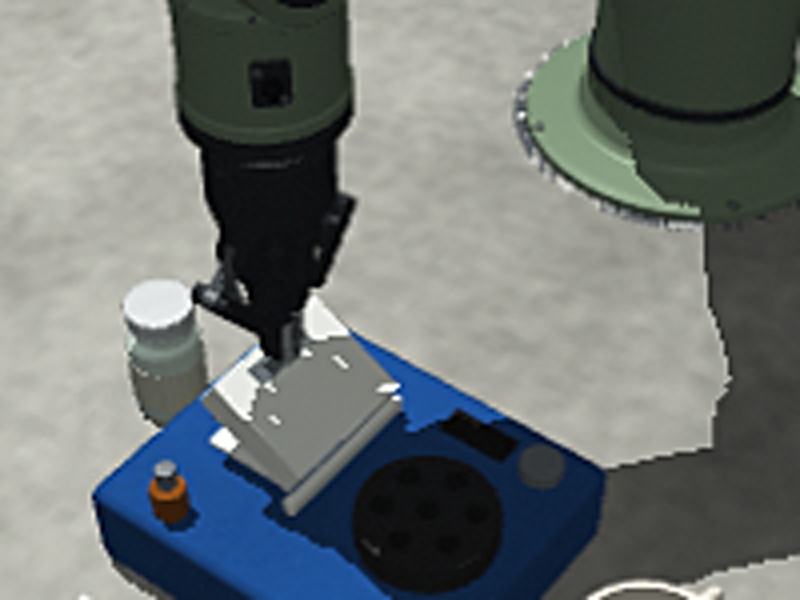

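The arc is working: the cover is about half shut with 1.6 N. I'll continue.

Request:
arm_command --commands '[{"dx":0.3,"dy":0.0,"dz":0.3,"twist":0.0},{"dx":0.6,"dy":0.0,"dz":0.6,"twist":0.0},{"dx":0.9,"dy":0.0,"dz":0.9,"twist":0.0},{"dx":1.2,"dy":0.0,"dz":1.1,"twist":0.0},{"dx":1.6,"dy":0.0,"dz":1.4,"twist":0.0},{"dx":1.9,"dy":0.0,"dz":1.6,"twist":0.0},{"dx":2.2,"dy":0.0,"dz":1.9,"twist":0.0},{"dx":2.6,"dy":0.0,"dz":2.1,"twist":0.0},{"dx":2.9,"dy":0.0,"dz":2.3,"twist":0.0},{"dx":3.2,"dy":0.0,"dz":2.4,"twist":0.0},{"dx":3.4,"dy":0.0,"dz":2.5,"twist":0.0},{"dx":3.5,"dy":0.0,"dz":2.5,"twist":0.0}]'

```text
clock: 13.95
position: [0.533, -0.0547, 0.085]
tool_rot: [-0.316, 1.57, -1.952]
force: [-0.2, -3.4, 4.5]
grip_width: -0.0003
```

Request:
arm_command --commands '[{"dx":0.1,"dy":0.0,"dz":0.0,"twist":0.0},{"dx":0.2,"dy":0.0,"dz":0.0,"twist":0.0}]'

```text
clock: 14.12
position: [0.533, -0.0553, 0.083]
tool_rot: [-0.091, 1.569, -1.727]
force: [-0.4, -3.9, 5.4]
grip_width: 0.0
```

Request:
arm_command --commands '[{"dx":0.1,"dy":0.0,"dz":0.0,"twist":0.0},{"dx":0.2,"dy":0.0,"dz":0.0,"twist":0.0}]'

```text
clock: 14.28
position: [0.533, -0.0557, 0.0812]
tool_rot: [0.117, 1.569, -1.52]
force: [-2.1, -5.5, 16.2]
grip_width: -0.0001
```

Request:
arm_command --commands '[{"dx":0.1,"dy":0.0,"dz":0.0,"twist":0.0},{"dx":0.2,"dy":0.0,"dz":0.0,"twist":0.0}]'

```text
clock: 14.45
position: [0.5335, -0.0559, 0.0805]
tool_rot: [0.789, 1.569, -0.848]
force: [-12.6, -0.4, 50.7]
grip_width: 0.0004
```

At the stop again (51 N). I'll release straight up.

Request:
arm_command --commands '[{"dx":-0.5,"dy":0.0,"dz":0.0,"twist":0.0},{"dx":-2.0,"dy":0.0,"dz":0.0,"twist":0.0},{"dx":-5.0,"dy":0.0,"dz":0.0,"twist":0.0},{"dx":-8.0,"dy":0.0,"dz":0.0,"twist":0.0},{"dx":-11.0,"dy":0.0,"dz":1.0,"twist":0.0},{"dx":-12.0,"dy":0.0,"dz":2.0,"twist":0.0},{"dx":-12.0,"dy":0.0,"dz":4.0,"twist":0.0},{"dx":-12.0,"dy":0.0,"dz":6.0,"twist":0.0},{"dx":-12.0,"dy":0.0,"dz":7.0,"twist":0.0},{"dx":-12.0,"dy":0.0,"dz":7.0,"twist":0.0},{"dx":-12.0,"dy":0.0,"dz":7.0,"twist":0.0},{"dx":-12.0,"dy":0.0,"dz":7.0,"twist":0.0}]'

```text
clock: 15.45
position: [0.5287, -0.1246, 0.2002]
tool_rot: [0.655, 1.57, -0.982]
force: [0.1, 0.2, -0.2]
grip_width: 0.0003
```

Request:
arm_command --commands '[{"dx":0.0,"dy":0.0,"dz":0.0,"twist":0.0},{"dx":0.0,"dy":0.0,"dz":0.0,"twist":0.0},{"dx":0.0,"dy":0.0,"dz":0.0,"twist":0.0},{"dx":0.0,"dy":0.0,"dz":0.0,"twist":0.0},{"dx":0.0,"dy":0.0,"dz":0.0,"twist":0.0},{"dx":0.0,"dy":0.0,"dz":0.0,"twist":0.0},{"dx":0.0,"dy":0.0,"dz":0.0,"twist":0.0},{"dx":0.0,"dy":0.0,"dz":0.0,"twist":0.0},{"dx":0.0,"dy":0.0,"dz":0.0,"twist":0.0},{"dx":0.0,"dy":0.0,"dz":0.0,"twist":0.0},{"dx":0.0,"dy":0.0,"dz":0.0,"twist":0.0},{"dx":0.0,"dy":0.0,"dz":0.0,"twist":0.0}]'

```text
clock: 16.45
position: [0.5287, -0.1245, 0.2002]
tool_rot: [0.703, 1.57, -0.934]
force: [1.0, 0.8, -0.2]
grip_width: -0.0002
```

Request:
arm_command --commands '[{"dx":0.0,"dy":0.0,"dz":0.0,"twist":0.0},{"dx":0.0,"dy":0.0,"dz":0.0,"twist":0.0},{"dx":0.0,"dy":0.0,"dz":0.0,"twist":0.0},{"dx":0.0,"dy":0.0,"dz":0.0,"twist":0.0},{"dx":0.0,"dy":0.0,"dz":0.0,"twist":0.0},{"dx":0.0,"dy":0.0,"dz":0.0,"twist":0.0},{"dx":0.0,"dy":0.0,"dz":0.0,"twist":0.0},{"dx":0.0,"dy":0.0,"dz":0.0,"twist":0.0},{"dx":0.0,"dy":0.0,"dz":0.0,"twist":0.0},{"dx":0.0,"dy":0.0,"dz":0.0,"twist":0.0},{"dx":0.0,"dy":0.0,"dz":0.0,"twist":0.0},{"dx":0.0,"dy":0.0,"dz":0.0,"twist":0.0}]'

```text
clock: 17.45
position: [0.5287, -0.1246, 0.2002]
tool_rot: [0.705, 1.57, -0.932]
force: [1.8, -0.4, 0.6]
grip_width: -0.0
```

Run:
```python
from h import *
s,_=tool();print(s['clock'],s['position'],s['force'])
im=imaging.grab_frame('scene')[:,:,::-1]
cv2.imwrite('pics/q6scene.png',cv2.resize(im[70:270,150:400],None,fx=3,fy=3,interpolation=cv2.INTER_CUBIC))
im=imaging.grab_frame('side')[:,:,::-1]
cv2.imwrite('pics/q6side.png',im)
```

```text
17.45 [ 0.52872342 -0.12457976  0.20023411] [ 1.75454999 -0.35051555  0.56690215]
```

View pics/q6scene.png

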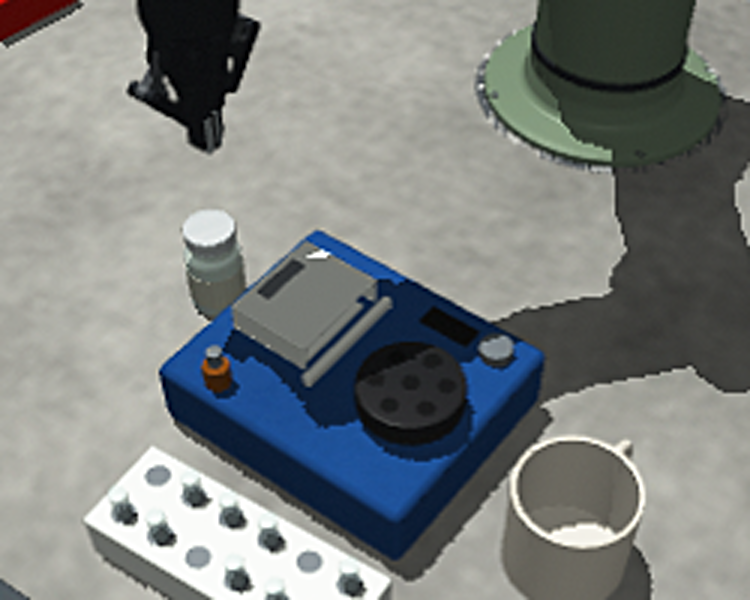

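View pics/q6side.png

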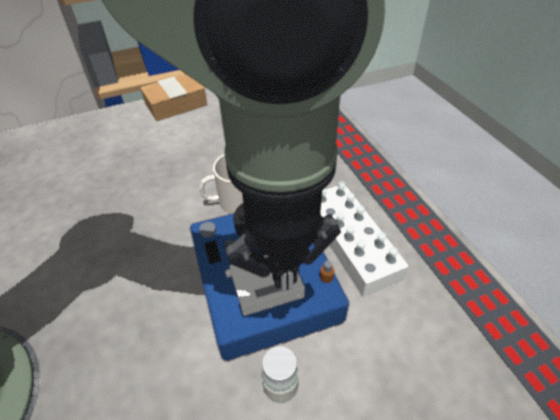

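Three seconds after release the cover lies shut as it did at the start. The vial, flask, rack and mug are at their original pixels, and the arm is in free air. Handing in.

```bash
python3 -c "
from workcell import order
print(order.job_done())"
```

```text
the job is handed in; nothing more can be done
None
```

I started the mixer and handed the job in at about 17.6 s of the 51 s allowed; the hand-in gives no verdict.

- **Opening:** I pressed the cover pad to its stop with shut fingers (56 N at the end). The cover popped open, which I saw in both camera views.
- **Start key:** I pressed it until it bottomed at 41 N. Afterwards the side view showed it back up.
- **Closing:** I pushed the cover over in an arc from its outer face and pressed it to the stop (51 N), then lifted the arm clear.

**Last checks:** About 3 s after release the cover was still shut, as it was at the start. The mug, flask, vial and rack appeared unmoved and upright by eye. The arm was in free air, its force readings (under 2 N) close to sensor noise.

**What disagreed or was not checked:**
- **Tip position:** The fingertips touched the pad about 24 mm higher relative to the TCP than expected; the spec puts them 8 mm ahead of the TCP. The camera views agreed with the contact, so I set all heights from that first touch.
- **Camera calibration:** The two camera views of the mixer differed by 2 to 5 mm.
- **Key under the shut cover:** I could not see the key once the cover was closed, so I last saw it up before closing.

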